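# Unlock the bean sample carriage and push it home

### The arm

A 7-joint arm with a two-finger parallel gripper is mounted at the origin on the work surface. World frame = base frame: x ahead of the robot, y to its left, z up, the work surface at z = 0. Lengths are in m, angles in degrees, forces in N, time in s.
With the tool pointing down it reaches from about 0.425 to 0.95 m from the base axis. Payload 16.7 kg.
Tool frame: the origin (TCP) lies midway between the tips of the shut fingers; the grasp point (between the pads) lies 19 mm behind it; z points along the fingers, y is the line along which they close (so a half turn about z gives the same grasp; the last joint's range is limited). The gripper opens to 94 mm and grips with 3 to 60 N. Pads are 16 mm wide; open, the fingers measure 119 mm over their backs; the gripper's body (75 mm by 177 mm) begins 78 mm behind the grasp point.
Start: joints at [-76.576, 24.414, 4.234, 92.017, -1.954, 63.644, -3.845], TCP at [0.253, 0.626, 0.205] pointing down, gripper open.
Joint ranges: [-163.25, 163.25], [-28.42, 122.38], [-70.27, 78.77], [12.13, 141.07], [-58.53, 238.53], [9.26, 117.41], [-156.51, 156.51]. Speed limits (degrees/s): [108.29, 108.29, 136.94, 136.94, 172.46, 172.46, 172.46].

### API

Orientations are given as a 3x3 rotation matrix whose columns are the frame's x, y, z axes.
In Python, from bench import monitor, grab_frame, finish_job gives the robot as it stands. The module is installed in compiled form; this text tells all that it offers.
- The arm moves only by the shell command python3 -m creep 'ROWS' [FORCE]. ROWS is JSON, a list of rows, each a list of 7 numbers: the shift along the tool's x, y, z in cm, then the turn, a rotation vector about the tool's x, y, z in rad, then the closure, from -1 (fully open) to 1 (shut). In form: [[tx, ty, tz, rx, ry, rz, gripper], ...]. A call has 1 to 8 rows; each row shifts and turns the commanded pose from where the row before left it, along the tool's axes as they then stand; what a row does not reach is not made up. A row lasts 1/8 s, in which the tool goes at most 62.5 mm and 10.7 degrees, less where a joint would pass 70% of its speed; a pose out of reach is approached as far as the arm can. A call with a gripper value outside its range is refused whole. The fingers move at their own pace and stop on an object; FORCE is the grip in N (left out, the last holds). Time passes only in rows, so rows that do not move let the fingers close. It gives the time, the measured TCP pose, the force, the opening and the grip force at its end, in the units of the state.
- monitor.read_state(): the state, without advancing time (a new reading comes with each control period).
- grab_frame(name): name is "scene" or "top" or "wrist"; returns a dict with "frame" (480x640x3 uint8, red, green, blue), "z_map" (480x640 float32, m along the optical axis (not along the pixel's ray), 0 where there is no reading), "intrinsics" (3x3 intrinsics, pixels), "R" (3x3) and "t" (3): a world point X has camera coordinates R X + t. Camera axes: x right, y down, z forward; pixel columns grow to the right and rows downward; lengths in m; the calibration is good to about 2 mm. A picture is of the moment at which its call begins.
- finish_job(): hands the job in; it is judged then, once.
The state is a dict: "t": time; "qpos": joint angles; "joint_velocities": joint speeds; "tau": joint torques, N m; "ee_pos": TCP position; "tcp_rot": TCP orientation; "wrist_force": force on the tool from outside, world axes, zero at the start; "wrist_torque": the same for the moment, N m; "finger_gap": finger opening in m; "gripper_force": force on a finger pad.
Only numpy, scipy, OpenCV 4.12 (cv2) and the standard library are available. Lean on these libraries where they do the work, as an engineer would, in place of code of your own. Each camera call takes 0.05 s, during which the arm holds its last target. There are 200 camera calls.

### The job

The sample carriage of the bean reader is held back by an eccentric lock. With the fingertips, push the red lever knob round clockwise (seen from above) until the lever lies along the green mark, so that the brass cam has its low point to the yellow bar; only then push the yellow bar forward until the carriage is fully home at the blue reading head. Only push: do not squeeze the lever, leave the sample jar standing in its tray without lifting it, leave everything else where it is, and finish clear with lever and carriage staying there.

Things in the scene. Friction and masses are not known exactly. Their poses are not given: they have to be found in the camera images.
- reader: Fixed aluminium bed of the bean sample reader, 290 x 260 x 12 mm. Frame: x forward (the way the carriage is pushed, away from the robot), y left, z up; origin at table height under the bed, which spans x -130..160, y -160..100 mm. Yaw up to 0.3 rad either way. At its far end stands the blue reading head, 60 x 105 mm, top 87 mm above the table, centre at x 128, y -30 mm.
- cam_pivot (a point): Upright axis of cam and lever, at x 0, y 55 mm of the reader's frame; the point is 56 mm above the table, on top of the lever's arm (14 mm wide). The brass cam under it is a disc 56 mm across, 22 to 44 mm above the table, its centre 12 mm off the axis towards the lever.
- cam (a joint): Angle of cam and lever about cam_pivot, rad, counter-clockwise seen from above; range -0.7 to 2.9, no stop or detent at 0. 0 = low point to the bar, lever along the reader's +x over the green mark. Starts at 1.7 to 2.5 (lever to the left or back left; the cam then stops the carriage 12 to 22 mm short of home). Dry friction 0.25 N m (about 4 N at the knob); it stays where it is left.
- lever_knob (a point): Red upright knob at the lever's end, 18 mm in diameter, reaching from the lever's arm (56 mm) to 95 mm above the table, 70 mm from the cam's axis; this point is on its axis 80 mm above the table. Its x axis points outward along the lever. Pushed sideways; below its path the yellow bar reaches up to 45 mm.
- green_mark (a point): Centre of the green stripe, 75 x 14 mm, painted on the bed straight forward of the cam's axis (x 45 to 120, y 55 mm of the reader's frame): the lever's unlocked position. Red dashes on the bed mark the locked sector.
- carriage (a joint): Travel of the sample carriage along the reader's +x, m: 0 to 0.070; 0.070 = fully home (hard stop). At start 0 to 0.020. Dry friction about 2.5 N; it stays where it is left.
- bar_back (a point): Pushing place on the back (robot side) face of the carriage's yellow follower bar, 30 mm above the table, in line with the tray (y -30 mm of the reader). The bar is 12 mm thick, spans y -70 to 82 mm of the reader, and reaches from 14 to 45 mm above the table. Push along the reader's +x. Behind it lies only the 12 mm high bed.
- tray_middle (a point): Centre of the white tray of the carriage (105 x 80 mm outside, 4 mm walls, rim 33 mm above the table), just in front of the yellow bar; the point is 20 mm above the table.
- sample_jar_center (a point): Centre of the sample jar (brown beans, white cap, 52 mm in diameter, 60 mm tall, 140 g) that stands loose in the tray and rides with the carriage, its top 80 mm above the table. The point is half-way up.
- spare_jar_center (a point): Centre of a like jar with an orange cap that stands on the right part of the bed; a bystander.
- counter: Bystander: round steel tally counter 48 mm in diameter and 32 mm high, on the table to the left of the bed. Origin under its centre.
- brush_grip (a point): Bystander: hand brush lying on the table to the right of the bed; the point is on its handle.
- basin: Bystander: blue plastic bowl 150 mm across, 55 mm high, on the left of the table. Origin under its centre.
- mug: Bystander: white mug 76 mm across, 85 mm high, on the right of the table. Origin under its centre.
- scoop: Bystander: aluminium bean scoop with wooden handle, 200 x 65 x 34 mm, on the right of the table. Origin on the table where the handle meets the pan.
Not all that is in view belongs to the job. Leave any pink or purple look-alike of the part that bears sample_jar_center alone.

How it is judged:
By the outcome, as a careful person would: the job done as asked, in the order asked, and still so for the second after the job is handed in, with the robot touching nothing.
It also fails if it takes over 59 s, if anything falls off the work surface, if the arm or the gripper's body presses on something with over 40 N, if the wrist force passes 120 N, or if a joint passes its speed limit or range.

## Working session

There is one attempt and no reset: what is moved stays moved. The work goes in short steps, Python scripts to look and compute and a shell command to move; the robot and the scene stay as the last step left them, time stands still between calls to the robot, and variables do not carry over. Pictures are saved under pics/ and viewed, at most 10 in all, crops included, and the job is handed in when it is done.

```bash
mkdir -p pics; cat > h.py <<'E'
import numpy as np, cv2
from bench import monitor, grab_frame, finish_job
def save(f,n): cv2.imwrite('pics/'+n, f['frame'][:,:,::-1])
def pts(f):
    z=f['z_map']; K=f['intrinsics']; v,u=np.mgrid[:480,:640]
    c=np.stack([(u-K[0,2])/K[0,0]*z,(v-K[1,2])/K[1,1]*z,z],-1)
    w=(c-f['t'])@f['R']; w[z==0]=np.nan; return w
def ray(f,u,v,h):
    K=f['intrinsics']; d=f['R'].T@np.array([(u-K[0,2])/K[0,0],(v-K[1,2])/K[1,1],1]); o=-f['R'].T@f['t']
    return o+d*(h-o[2])/d[2]
E
python3 - <<'E'
from h import *
a=grab_frame('scene');b=grab_frame('top');save(a,'s0.png');save(b,'t0.png')
np.savez('top0.npz',**b);np.savez('sc0.npz',**a)
s=monitor.read_state();print(s['t'],s['ee_pos'],s['tcp_rot'].round(3) if hasattr(s['tcp_rot'],'round') else s['tcp_rot'],s['finger_gap'])
E
```

```text
0.1 [0.2526054  0.62551372 0.2048466 ] [[-0.927  0.374 -0.   ]
 [ 0.374  0.927 -0.001]
 [-0.    -0.001 -1.   ]] 0.09405354951819184
```

View pics/t0.png

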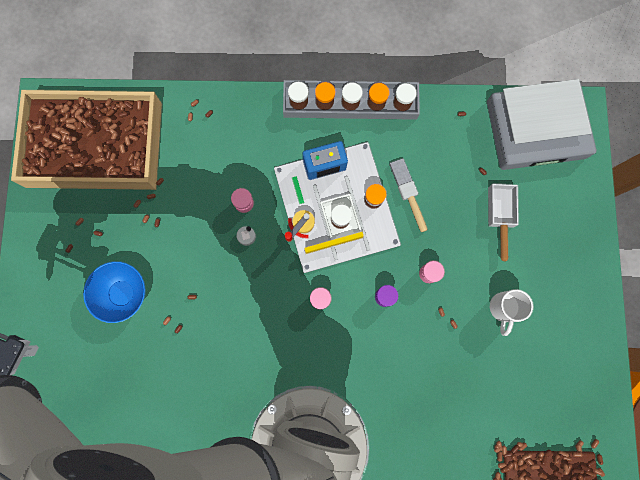

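View pics/s0.png

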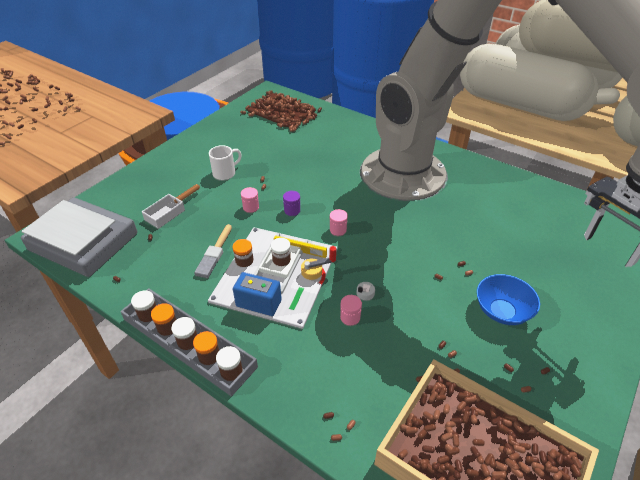

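The top view shows the bed with corners near (275,155), (365,142), (400,243) and (305,272). On it are the green mark (297,190), the yellow bar (335,242), the white-capped sample jar (340,216), the spare jar (375,195) and the red knob (289,236). Pink and purple jars stand at (320,298), (387,296), (432,271) and (242,200), and the counter is at (246,236).
- **Candidates for the knob:** red (289,236), the red dashes around (290,225), and the mauve jar (242,200). I choose (289,236).
- **Candidates for the sample jar:** white cap (340,216), orange (375,195), and the white caps in the rack. I choose (340,216).

```bash
cat > m.py <<'E'
from h import *
def measure(b,box=(130,290,225,460)):
    w=pts(b); hsv=cv2.cvtColor(b['frame'],cv2.COLOR_RGB2HSV).astype(int); H,S,V=[hsv[...,i] for i in range(3)]
    roi=np.zeros((480,640),bool); roi[box[0]:box[1],box[2]:box[3]]=1
    z=w[...,2]
    m={'green':roi&(H>45)&(H<75)&(S>150)&(V>100)&(abs(z-.012)<.006),'yellow':roi&(H>22)&(H<34)&(S>150)&(V>120)&(abs(z-.045)<.006),
     'red':roi&((H<6)|(H>174))&(S>170)&(V>80)&(z>.06),'blue':roi&(H>100)&(H<120)&(S>120)&(z>.08),
     'bed':roi&(S<40)&(V>150)&(abs(z-.012)<.005)}
    return w,m
E
python3 - <<'E'
from m import *
b=dict(np.load('top0.npz')); w,m=measure(b)
for k,v in m.items():
    p=w[v]; q=np.argwhere(v)
    if len(p)<3: print(k,len(p)); continue
    r=cv2.minAreaRect((p[:,:2]*1000).astype(np.float32))
    print(k,len(p),'px',q.mean(0)[::-1].round(1),'mean',p.mean(0).round(4),'z',p[:,2].min().round(3),p[:,2].max().round(3),'rect',np.round(r[0],1),np.round(r[1],1),round(r[2],1))
# obstacles
for n,(u,v) in dict(jar=(340,216),spare=(375,195),pinkA=(320,298),purple=(387,296),pinkB=(432,271),mauve=(242,200),counter=(246,236),yel=(335,242)).items():
    print(n,w[v,u].round(3))
c=b['frame'][130:290,225:425]; cv2.imwrite('pics/c0.png',cv2.resize(c[:,:,::-1],None,fx=3.75,fy=3.75,interpolation=cv2.INTER_CUBIC))
E
```

```text
green 112 px [297.6 189.3] mean [0.641  0.038  0.0131] z 0.006 0.017 rect [640.5  37.8] [72.9 11.4] 17.0
yellow 504 px [320.6 233.1] mean [ 0.5201 -0.0227  0.0446] z 0.039 0.051 rect [542.1 -36.8] [106.2 161.4] 16.8
red 54 px [288.1 235.9] mean [0.5036 0.0566 0.0903] z 0.062 0.101 rect [504.6  56.7] [14.6 16.2] 89.4
blue 568 px [324.3 157.2] mean [ 0.7044 -0.0291  0.0866] z 0.08 0.094 rect [706.7 -29.8] [ 61.  104.4] 16.9
bed 6131 px [340.2 206.6] mean [ 0.5975 -0.0734  0.0122] z 0.007 0.017 rect [ 611.4 -102.7] [289.7 343.1] 16.9
jar [ 0.557 -0.069  0.077]
spare [ 0.614 -0.157  0.07 ]
pinkA [ 0.357 -0.023  0.067]
purple [ 0.364 -0.186  0.055]
pinkB [ 0.426 -0.296  0.061]
mauve [0.599 0.175 0.06 ]
counter [0.514 0.167 0.024]
yel [ 0.498 -0.059  0.043]
```

View pics/c0.png

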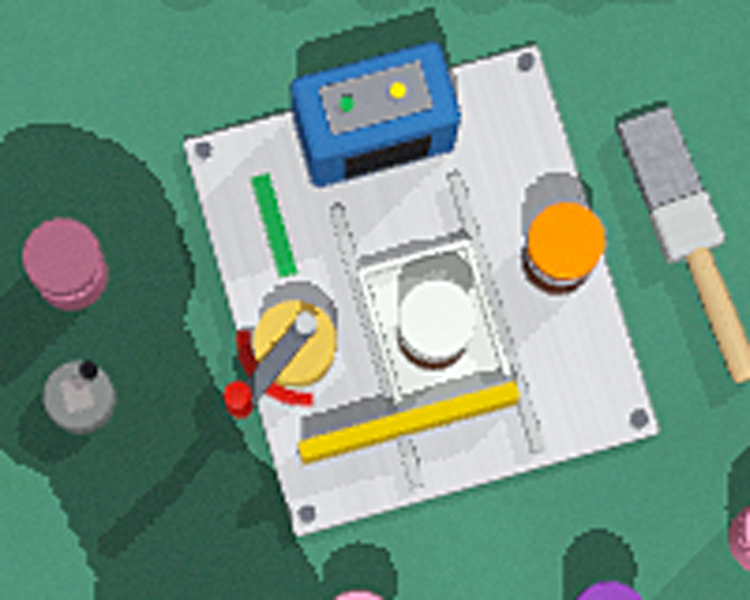

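The crop confirms the choices. The red knob is at crop (238,398), at the end of the dark lever from the pivot at (305,322), which puts the lever back left. The yellow bar is at (410,420), the white-capped jar is in the tray, and the green stripe is at (275,225).

The numbers fit the given sizes: reader yaw is about 16.9° with its origin near (576.5, -38.5) mm. The pivot is near (560.5, 14), and the knob is 70 mm from it at about 126° (2.2 rad). I'll move over with the fingers shut.

```bash
python3 -m creep '[[-3.13,-3.3,0,0,0,0,1],[-3.13,-3.3,0,0,0,0,1],[-3.13,-3.3,0,0,0,0,1],[-3.13,-3.3,0,0,0,0,1],[-3.13,-3.3,0,0,0,0,1],[-3.13,-3.3,0,0,0,0,1],[-3.13,-3.3,0,0,0,0,1],[-3.13,-3.3,0,0,0,0,1]]' 30 | tail -c 900
python3 -m creep '[[-3.13,-3.3,0,0,0,0,1],[-3.13,-3.3,0,0,0,0,1],[-3.13,-3.3,0,0,0,0,1],[-3.13,-3.3,0,0,0,0,1],[-3.13,-3.3,0,0,0,0,1],[-3.13,-3.3,0,0,0,0,1],[0,0,0,0,0,0,1]]' | tail -c 900
python3 -m creep '[[0,0,0,0,0,-0.163,1],[0,0,0,0,0,-0.163,1],[0,0,0,0,0,-0.163,1],[0,0,0,0,0,-0.163,1],[0,0,0,0,0,-0.163,1],[0,0,0,0,0,-0.163,1],[0,0,0,0,0,-0.163,1],[0,0,0,0,0,-0.163,1]]' | tail -c 900
python3 - <<'E'
from h import *
s=monitor.read_state(); print(s['qpos'],s['ee_pos'],s['tcp_rot'],s['t'])
E
```

```text
t: 1.1
ee_pos: [0.3863, 0.2857, 0.2054]
tcp_rot: [[-0.927, 0.375, -0.0], [0.375, 0.927, -0.0], [0.0, -0.0, -1.0]]
wrist_force: [0.4, 0.6, 0.2]
finger_gap: 0.0173
gripper_force: 0.0
t: 1.98
ee_pos: [0.4866, 0.0302, 0.2054]
tcp_rot: [[-0.925, 0.379, 0.0], [0.379, 0.925, -0.001], [-0.0, -0.001, -1.0]]
wrist_force: [-0.9, -0.2, 0.1]
finger_gap: 0.0005
gripper_force: 0.0
t: 2.98
ee_pos: [0.4857, 0.0341, 0.2053]
tcp_rot: [[-0.601, -0.799, -0.001], [-0.799, 0.601, 0.0], [0.0, 0.0, -1.0]]
wrist_force: [0.1, -0.2, -0.4]
finger_gap: 0.0003
gripper_force: 0.0
[-30.41619416   6.49766525  20.49395932 116.50504312  -2.70138453
  57.46288109 134.49295417] [0.48566529 0.03411052 0.20529387] [[-6.00683178e-01 -7.99486997e-01 -5.11802919e-04]
 [-7.99487109e-01  6.00683246e-01  2.51016881e-05]
 [ 2.87362966e-04  4.24257998e-04 -9.99999869e-01]] 2.975
```

```bash
python3 -m creep '[[0,0,3,0,0,0,1],[0,0,3,0,0,0,1],[0,0,3,0,0,0,1],[0,0,2.5,0,0,0,1],[0,0,1.5,0,0,0,1],[0,0,0.7,0,0,0,1],[0,0,0,0,0,0,1]]' 
python3 - <<'E'
from h import *
w=grab_frame('wrist');a=grab_frame('scene')
im=np.hstack([cv2.resize(w['frame'],(400,300)),cv2.resize(a['frame'][200:350,200:400],(400,300))])
cv2.imwrite('pics/w1.png',im[:,:,::-1])
E
```

```text
t: 3.85
ee_pos: [0.4861, 0.0335, 0.0686]
tcp_rot: [[-0.606, -0.796, -0.0], [-0.796, 0.606, -0.0], [0.0, 0.0, -1.0]]
wrist_force: [-0.5, -0.2, -0.8]
finger_gap: 0.0009
gripper_force: 0.0
```

View pics/w1.png

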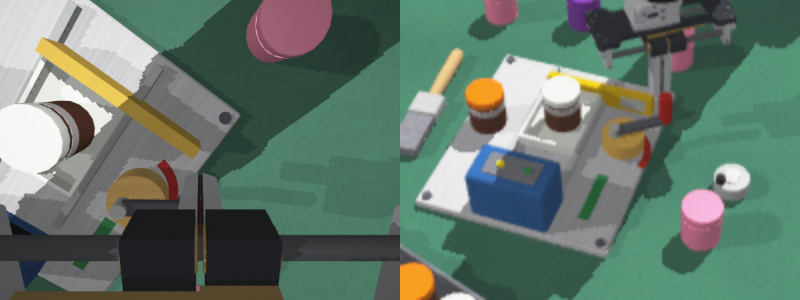

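The wrist view shows the shut fingers at (200,230), with the lever hub at (122,208). The scene crop shows the fingers just behind the red knob at (665,108). I'll make contact and follow the arc.

```bash
python3 -m creep '[[-0.7,0,0,0,0,0,1],[-0.55,0,0,0,0,0,1],[-0.741,0.145,0,0,0,0.1047,1],[-0.741,0.145,0,0,0,0.1047,1],[-0.741,0.145,0,0,0,0.1047,1],[-0.741,0.145,0,0,0,0.1047,1]]' 
python3 - <<'E'
from h import *
s=monitor.read_state(); P=np.array([.5605,.0141]); R=s['tcp_rot'][:2,:2]
print('tool-frame rel pivot mm',(R.T@(s['ee_pos'][:2]-P)*1000).round(1),'push angle',np.degrees(np.arctan2(-R[1,0],-R[0,0])).round(1))
b=grab_frame('top'); save(b,'t1.png')
from m import measure
w,m=measure(b); p=w[m['red']]; 
if len(p)>3:
    r=cv2.minAreaRect((p[:,:2]*1000).astype(np.float32)); print(len(p),r); d=np.array(r[0])/1000-P; print(np.hypot(*d),np.degrees(np.arctan2(d[1],d[0]))-16.9)
E
```

```text
t: 4.7
ee_pos: [0.5109, 0.0679, 0.0686]
tcp_rot: [[-0.879, -0.478, -0.001], [-0.478, 0.879, -0.0], [0.001, -0.0, -1.0]]
wrist_force: [-1.6, -3.2, 2.3]
finger_gap: 0.0004
gripper_force: 1.8
tool-frame rel pivot mm [17.8 71. ] push angle 28.5
```

```bash
python3 -m creep '[[-0.741,0.14,0,0,0,0.1047,1],[-0.741,0.14,0,0,0,0.1047,1],[-0.741,0.14,0,0,0,0.1047,1],[-0.741,0.14,0,0,0,0.1047,1],[-0.741,0.14,0,0,0,0.1047,1],[-0.741,0.14,0,0,0,0.1047,1],[-0.741,0.14,0,0,0,0.1047,1],[-0.741,0.14,0,0,0,0.1047,1]]' 
cat > chk.py <<'E'
from m import *
s=monitor.read_state(); P=np.array([.5605,.0141]); R=s['tcp_rot'][:2,:2]
print('tool-frame rel pivot mm',(R.T@(s['ee_pos'][:2]-P)*1000).round(1),'push angle',np.degrees(np.arctan2(-R[1,0],-R[0,0])).round(1))
for n in ('top','scene'):
    b=grab_frame(n)
    box=(130,290,225,460) if n=='top' else (200,350,180,400)
    w,m=measure(b,box); p=w[m['red']]
    if len(p)>3:
        r=cv2.minAreaRect((p[:,:2]*1000).astype(np.float32)); q=(p[:,:2].min(0)+p[:,:2].max(0))/2
        d=q-P; print(n,len(p),r,np.hypot(*d).round(4),(np.degrees(np.arctan2(d[1],d[0]))-16.9).round(1))
E
python3 chk.py
```

```text
t: 5.75
ee_pos: [0.5663, 0.0876, 0.0684]
tcp_rot: [[-0.944, 0.33, -0.001], [0.33, 0.944, 0.001], [0.001, 0.001, -1.0]]
wrist_force: [-3.1, 3.6, 0.6]
finger_gap: 0.0003
gripper_force: 2.0
tool-frame rel pivot mm [18.8 71.2] push angle -19.3
scene 79 ((587.1295166015625, 80.32402038574219), (16.286983489990234, 12.522430419921875), 35.202423095703125) 0.0712 51.2
```

```bash
python3 -m creep '[[-0.75,0.14,0,0,0,0.1047,1],[-0.75,0.14,0,0,0,0.1047,1],[-0.75,0.14,0,0,0,0.1047,1],[-0.75,0.14,0,0,0,0.1047,1],[-0.75,0.14,0,0,0,0.1047,1],[-0.75,0.14,0,0,0,0.1047,1],[-0.75,0.14,0,0,0,0.1047,1],[0,0,0,0,0,0,1]]' ; python3 chk.py
```

```text
t: 6.85
ee_pos: [0.6135, 0.0633, 0.0684]
tcp_rot: [[-0.484, 0.875, 0.0], [0.875, 0.484, -0.0], [-0.0, 0.0, -1.0]]
wrist_force: [0.2, 1.7, 1.2]
finger_gap: 0.0004
gripper_force: 0.8
tool-frame rel pivot mm [17.4 70.1] push angle -61.1
scene 32 ((628.849853515625, 50.24522399902344), (9.131540298461914, 14.962692260742188), 35.84650802612305) 0.0749 10.1
```

```bash
python3 -m creep '[[-0.66,0.12,0,0,0,0.0916,1],[-0.66,0.12,0,0,0,0.0916,1],[0,0,0,0,0,0,1],[0,0,0,0,0,0,1]]' ; python3 chk.py;  python3 -m creep '[[1.5,0,0,0,0,0,1],[2,0,0,0,0,0,1],[0,0,-3,0,0,0,1],[0,0,-4,0,0,0,1],[2,0,-4,0,0,0,1],[2,0,0,0,0,0,1],[2,0,0,0,0,0,1]]'; python3 chk.py
python3 - <<'E'
from h import *
b=grab_frame('top');a=grab_frame('scene')
im=np.hstack([cv2.resize(b['frame'][140:270,260:390],(400,400)),cv2.resize(a['frame'][220:340,220:340],(400,400))])
cv2.imwrite('pics/w2.png',im[:,:,::-1])
E
```

```text
t: 7.45
ee_pos: [0.6208, 0.052, 0.0685]
tcp_rot: [[-0.316, 0.949, -0.0], [0.949, 0.316, -0.0], [-0.0, -0.0, -1.0]]
wrist_force: [0.8, 1.9, -0.4]
finger_gap: 0.0006
gripper_force: 0.5
tool-frame rel pivot mm [16.9 69.2] push angle -71.6
scene 21 ((634.8515014648438, 37.4861946105957), (4.82671594619751, 12.582873344421387), 30.13362693786621) 0.0769 -0.1
t: 8.43
ee_pos: [0.5903, 0.1446, 0.1778]
tcp_rot: [[-0.315, 0.949, -0.001], [0.949, 0.315, 0.0], [0.001, -0.001, -1.0]]
wrist_force: [-0.2, -0.1, -1.0]
finger_gap: 0.0006
gripper_force: 0.0
tool-frame rel pivot mm [114.5  69.3] push angle -71.7
top 57 ((626.7113037109375, 35.79093933105469), (17.138673782348633, 14.839157104492188), 18.202096939086914) 0.0692 0.4
scene 80 ((631.7464599609375, 36.100196838378906), (14.931341171264648, 13.588809967041016), 36.443763732910156) 0.0741 0.6
```

View pics/w2.png

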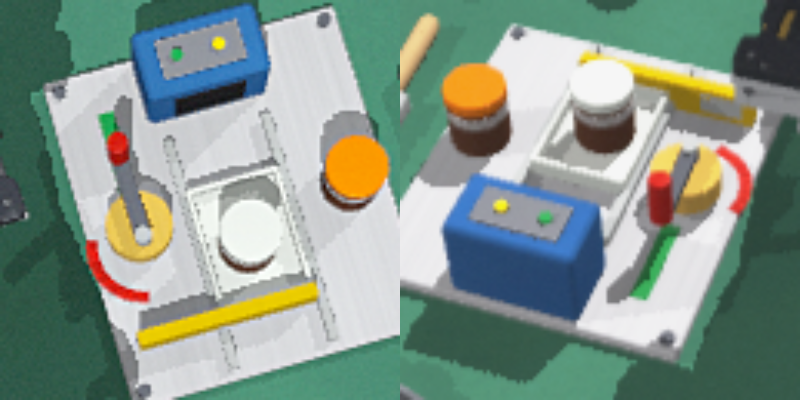

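The lever now lies over the green mark, at about 0.5° in both views: knob at (118,148) in the left half and (660,198) in the right. The jar still stands in the tray and the yellow bar is free. Next I'll measure the bar in the reader frame.

```bash
cat > bar.py <<'E'
from m import *
a=np.radians(16.9); E=np.array([[np.cos(a),np.sin(a)],[-np.sin(a),np.cos(a)]]); O=np.array([.5765,-.0385])
def rd(p): return E@(np.asarray(p)[:2]-O)*1000
if __name__=='__main__':
    b=grab_frame('top'); w,m=measure(b); mm=m['yellow'].astype(np.uint8)
    n,l,st,_=cv2.connectedComponentsWithStats(mm)
    for i in range(1,n):
        if st[i,4]>60:
            q=(w[l==i][:,:2]-O)@E.T*1000; print(st[i],np.percentile(q,[1,50,99],axis=0).round(1).tolist())
    hsv=cv2.cvtColor(b['frame'],cv2.COLOR_RGB2HSV); z=w[...,2]
    k=(hsv[...,1]<50)&(hsv[...,2]>170)&(abs(z-.08)<.006); q=(w[k][:,:2]-O)@E.T*1000; q=q[(abs(q)<110).all(1)]
    print('cap',len(q),q.mean(0).round(1))
    s=monitor.read_state(); print('tcp reader',rd(s['ee_pos']).round(1),s['ee_pos'][2],s['qpos'].round(0),s['t'])
    t=O+E.T@np.array([-.115,-.03]); R=s['tcp_rot']; print('target',t,'tool shift cm',(R.T@(np.append(t,s['ee_pos'][2])-s['ee_pos'])*100).round(2))
E
python3 bar.py
```

```text
[295 203  21  21 218] [[-14.2, 29.4], [9.6, 57.8], [35.0, 80.4]]
[305 232  58  21 292] [[-85.5, -66.8], [-79.8, 6.5], [-73.2, 79.9]]
cap 334 [-24.8 -27.3]
tcp reader [ 66.4 168.6] 0.17778815142051116 [-60.  29.  55. 105. -27.  61.  24.] 8.675
target [ 0.4751875  -0.10063516] tool shift cm [-19.42 -18.6    0.03]
```

```bash
python3 -m creep '[[-3.24,-3.1,0,0,0,0,1],[-3.24,-3.1,0,0,0,0,1],[-3.24,-3.1,0,0,0,0,1],[-3.24,-3.1,0,0,0,0,1],[-3.24,-3.1,0,0,0,0,1],[-3.24,-3.1,0,0,0,0,1],[0,0,0,0,0,0,1]]' 
python3 -m creep '[[0,0,0,0,0,-0.17,1],[0,0,0,0,0,-0.17,1],[0,0,0,0,0,-0.17,1],[0,0,0,0,0,-0.17,1],[0,0,0,0,0,-0.17,1],[0,0,0,0,0,-0.17,1],[0,0,0,0,0,-0.17,1],[0,0,0,0,0,-0.17,1]]'
python3 -m creep '[[0,0,0,0,0,-0.17,1],[0,0,0,0,0,0,1]]'; python3 bar.py
```

```text
t: 9.55
ee_pos: [0.4739, -0.1039, 0.1785]
tcp_rot: [[-0.307, 0.952, -0.0], [0.952, 0.307, 0.001], [0.001, 0.0, -1.0]]
wrist_force: [0.3, 0.4, -0.3]
finger_gap: 0.0005
gripper_force: 0.0
t: 10.55
ee_pos: [0.4757, -0.1005, 0.1782]
tcp_rot: [[-0.994, -0.113, -0.001], [-0.113, 0.994, -0.0], [0.001, -0.0, -1.0]]
wrist_force: [0.0, 0.3, -0.4]
finger_gap: 0.0003
gripper_force: 0.0
t: 10.8
ee_pos: [0.4757, -0.1006, 0.1783]
tcp_rot: [[-0.962, -0.273, -0.0], [-0.273, 0.962, -0.0], [0.0, 0.0, -1.0]]
wrist_force: [-0.3, 0.0, -1.1]
finger_gap: 0.0006
gripper_force: 0.0
[305 244  15   9  71] [[-85.0, 45.2], [-79.5, 62.8], [-73.4, 81.9]]
cap 26 [-16.   -9.3]
tcp reader [-114.6  -30.1] 0.17830164033804824 [-35.  10.  45. 119.  -9.  54. 120.] 10.85
target [ 0.4751875  -0.10063516] tool shift cm [0.04 0.01 0.  ]
```

```bash
python3 -m creep '[[0,0,3,0,0,-0.018,1],[0,0,3,0,0,0,1],[0,0,3,0,0,0,1],[0,0,3,0,0,0,1],[0,0,1.8,0,0,0,1],[0,0,1,0,0,0,1],[0,0,0,0,0,0,1]]' 
python3 -m creep '[[-0.7,0,0,0,0,0,1],[-0.6,0,0,0,0,0,1],[-0.4,0,0,0,0,0,1],[-0.3,0,0,0,0,0,1],[-0.3,0,0,0,0,0,1],[-0.4,0,0,0,0,0,1],[-0.5,0,0,0,0,0,1],[-0.5,0,0,0,0,0,1]]'
python3 -m creep '[[-0.5,0,0,0,0,0,1],[-0.5,0,0,0,0,0,1],[-0.5,0,0,0,0,0,1],[-0.5,0,0,0,0,0,1],[-0.4,0,0,0,0,0,1],[-0.3,0,0,0,0,0,1]]'; python3 chk.py; python3 bar.py
```

```text
t: 11.72
ee_pos: [0.4756, -0.1007, 0.0304]
tcp_rot: [[-0.957, -0.29, -0.0], [-0.29, 0.957, -0.0], [0.0, -0.0, -1.0]]
wrist_force: [0.6, -0.3, 0.7]
finger_gap: 0.0004
gripper_force: 0.0
t: 12.72
ee_pos: [0.5112, -0.0897, 0.0304]
tcp_rot: [[-0.957, -0.291, -0.0], [-0.291, 0.957, -0.0], [0.0, -0.0, -1.0]]
wrist_force: [-1.7, -0.7, 0.6]
finger_gap: 0.0003
gripper_force: 1.4
t: 13.48
ee_pos: [0.5371, -0.0819, 0.0305]
tcp_rot: [[-0.957, -0.291, 0.0], [-0.291, 0.957, -0.0], [0.0, -0.0, -1.0]]
wrist_force: [-1.5, -2.0, 0.4]
finger_gap: 0.0007
gripper_force: 1.3
tool-frame rel pivot mm [ 50.4 -85. ] push angle 16.9
top 57 ((626.6207275390625, 34.78843688964844), (17.680116653442383, 14.649454116821289), 3.0267035961151123) 0.0692 0.5
scene 79 ((630.700927734375, 35.781036376953125), (17.162586212158203, 13.17323112487793), 31.582826614379883) 0.074 -0.3
cap 0 [nan nan]
tcp reader [-50.1 -29.9] 0.03053929356366803 [-25.  29.  34. 118. -26.  39. 133.] 13.625
target [ 0.4751875  -0.10063516] tool shift cm [ 6.49 -0.01 -0.  ]bar.py:12: RuntimeWarning: Mean of empty slice.
  print('cap',len(q),q.mean(0).round(1))
  ret = um.true_divide(
```

```bash
python3 -m creep '[[-0.3,0,0,0,0,0,1],[-0.3,0,0,0,0,0,1],[-0.2,0,0,0,0,0,1],[-0.15,0,0,0,0,0,1]]'; python3 -m creep '[[-0.1,0,0,0,0,0,1],[-0.1,0,0,0,0,0,1]]';python3 -m creep '[[-0.1,0,0,0,0,0,1],[0,0,0,0,0,0,1]]'
```

```text
t: 14.12
ee_pos: [0.546, -0.0791, 0.0305]
tcp_rot: [[-0.957, -0.291, -0.0], [-0.291, 0.957, 0.0], [0.0, 0.0, -1.0]]
wrist_force: [-3.2, 0.0, 1.0]
finger_gap: 0.0004
gripper_force: 1.3
t: 14.38
ee_pos: [0.5479, -0.0785, 0.0305]
tcp_rot: [[-0.957, -0.291, -0.0], [-0.291, 0.957, 0.0], [0.0, 0.0, -1.0]]
wrist_force: [-2.2, 0.6, 2.0]
finger_gap: 0.0005
gripper_force: 1.3
t: 14.62
ee_pos: [0.5485, -0.0783, 0.0304]
tcp_rot: [[-0.957, -0.291, -0.001], [-0.291, 0.957, 0.0], [0.001, 0.0, -1.0]]
wrist_force: [-4.2, -0.5, 3.6]
finger_gap: 0.0005
gripper_force: 2.4
```

```bash
for i in 1; do python3 -m creep '[[-0.1,0,0,0,0,0,1],[0,0,0,0,0,0,1]]'; python3 -m creep '[[-0.1,0,0,0,0,0,1],[0,0,0,0,0,0,1]]'; python3 -m creep '[[-0.1,0,0,0,0,0,1],[0,0,0,0,0,0,1]]'; done | grep -E 'pos|wrist'; python3 chk.py
```

```text
ee_pos: [0.5485, -0.0783, 0.0303]
wrist_force: [-9.4, -1.7, 8.4]
ee_pos: [0.5485, -0.0783, 0.0302]
wrist_force: [-16.1, -3.5, 12.4]
ee_pos: [0.5486, -0.0783, 0.0301]
wrist_force: [-19.9, -4.3, 16.7]
tool-frame rel pivot mm [ 38.2 -85. ] push angle 16.9
top 56 ((627.30224609375, 35.04139709472656), (17.391326904296875, 14.8739595413208), 5.8329596519470215) 0.0701 0.3
scene 77 ((630.146728515625, 35.1846923828125), (15.853935241699219, 13.589874267578125), 30.813373565673828) 0.0739 -1.0
```

It's a hard stop, and the lever hasn't turned. I'll back off, go up and check.

```bash
python3 -m creep '[[0.5,0,0,0,0,0,1],[1.5,0,0,0,0,0,1],[3,0,0,0,0,0,1],[1,0,-3,0,0,0,1],[0,0,-5,0,0,0,1],[3,0,-5,0,0,0,1],[4,0,-3,0,0,0,1],[0,0,0,0,0,0,1]]'; python3 chk.py; python3 bar.py 2>/dev/null
python3 - <<'E'
from h import *
b=grab_frame('top');a=grab_frame('scene')
im=np.hstack([cv2.resize(b['frame'][140:300,250:410],(400,400)),cv2.resize(a['frame'][200:340,200:340],(400,400))])
cv2.imwrite('pics/w3.png',im[:,:,::-1])
E
```

```text
t: 16.48
ee_pos: [0.4263, -0.1156, 0.1923]
tcp_rot: [[-0.957, -0.29, 0.005], [-0.29, 0.957, 0.005], [-0.007, 0.003, -1.0]]
wrist_force: [0.3, 1.2, 0.4]
finger_gap: 0.0003
gripper_force: 0.0
tool-frame rel pivot mm [166.1 -85.2] push angle 16.9
top 57 ((626.4573364257812, 35.80512237548828), (17.40715789794922, 14.840409278869629), 19.142641067504883) 0.0699 0.2
scene 82 ((629.2696533203125, 35.96058654785156), (17.82929801940918, 13.549015045166016), 7.042557239532471) 0.0724 0.4
[298 212  54  19 256] [[-29.6, -53.9], [-23.8, 14.3], [-17.0, 80.4]]
cap 295 [ 31.9 -27.9]
tcp reader [-164.7  -29.6] 0.19017934016088142 [-39.   2.  48. 124.  -2.  55. 117.] 16.625
target [ 0.4751875  -0.10063516] tool shift cm [-4.97 -0.05  0.  ]
```

View pics/w3.png

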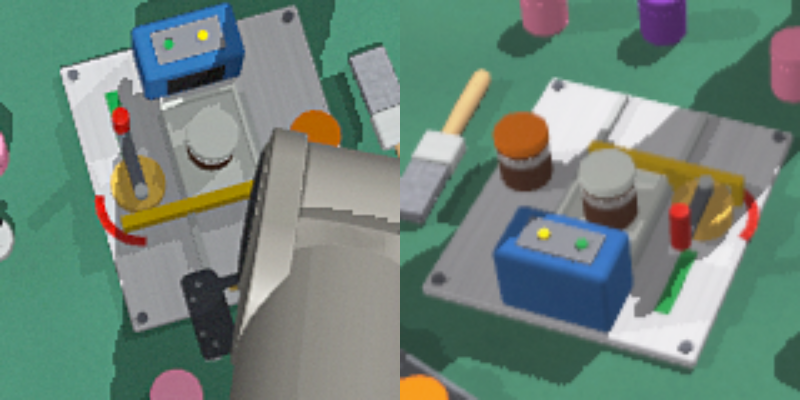

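The lever is on the green mark (knob at (121,120) on the left, (680,225) on the right). The bar is up at the cam at (190,208), the jar stands in the tray in front of the head, and the arm is clear of everything.

```bash
python3 -c "
from bench import finish_job; print(finish_job())"
```

```text
the job is handed in; nothing more can be done
None
```

The job is handed in: I pushed the lever round to the green mark (within about 0.5°), then pushed the carriage home to its hard stop; the jar is still standing in its tray and the arm is clear.

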